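# Lay the specimen box in its place and shut the collection drawer

### The job

In the open collection drawer a flat card box stands on end, too tall for the drawer to shut. Push it over with the fingertips near its top, so that it falls flat onto the white card that marks its empty place and lies wholly within it, and then push the drawer fully shut. Nothing is to be gripped or lifted, no jar in the drawer may be knocked over, and the things on the counter stay where they are.

Things in the scene. Friction and masses are not known exactly. Their poses are not given: they have to be found in the camera images.
- carton: closed brown card box with paper labels, 90 x 50 x 140 mm, 150 to 260 g, standing on end on the drawer floor at the left or right end of the white card, its foot 5 to 21 mm over it. Origin: centre of that end; z: its length (up); x: its 90 mm width; y: its 50 mm thickness, roughly along the drawer's width. Friction underneath 0.48 to 0.72: pushed within 30 mm of its top it tips; near its foot it slides
- carton_mid (a point): the centre of that box (70 mm above the drawer floor while it stands, 25 mm when it lies on a broad side); axes as carton
- place (a point): centre of the white card, 184 mm along the drawer's width by 130 mm deep, flat on the grey-lined drawer floor 118 mm above the counter; it moves with the drawer. x: into the cabinet, the way the drawer shuts; y: left along the drawer's width; z: up. Fixed card trays of shells, 28 mm high, fill the drawer directly in front of and behind the card; the drawer's side walls, 55 mm high, are 205 mm to either side
- front_edge (a point): middle of the upper edge of the drawer's front, on its outer face, 186 mm above the counter; axes as place. The white front is 476 mm wide, 78 mm high, 18 mm thick and may be pushed anywhere; a card holder and cup pull, 84 mm wide, stand up to 15 mm out of its middle, from 20 mm below this edge downwards
- drawer (a joint): how far the drawer has been pushed in (m): 0 to 0.012 at the start (open), 0.221 is fully shut, against a stop. It slides with about 3 N of friction and stays where it is left
- vial: small closed amber jar, 32 mm across, 55 mm high, 70 g, standing at the other end of the white card from the box. Origin: centre of its underside
- slide_box: black box 80 x 38 x 28 mm lying in the right (-y) end of the row, beside the drawer's wall. Origin: centre of its underside, x along its length
- pill_jar: little clear jar with a white cap, 28 mm across, 36 mm high, 40 g, standing in the left (+y) end of the row. Origin: centre of its underside
- magnifier: magnifier lying on the counter in front of the drawer, left; 60 mm across, with a 95 mm handle, up to 14 mm high. Origin: under the lens
- calliper: steel calliper 200 mm long lying on the counter in front of the drawer, right; 11 mm high. Origin: middle of its bar
- wet_jar: amber jar with steel lid, 76 mm across, 115 mm high, on the counter left of the cabinet. Origin: centre of its underside
- small_jar: clear jar with white cap, 54 mm across, 80 mm high, on the counter right of the cabinet. Origin: centre of its underside
- whelk: shell 112 mm long, 68 mm high, on the counter to the right. Origin: under its middle
- opening (a point): on the fixed two-drawer white cabinet: middle of the upper edge of the opening that the drawer slides into, on the cabinet's front face, 193 mm above the counter (75 mm above the drawer floor); axes as place. The cabinet's top is 18 mm higher, and it reaches 240 mm to either side and 420 mm back. The shut drawer's front stands 18 mm out in front of it
- carton_top (a point): centre of the box's other end, at the top while it stands (140 mm from the origin of carton); axes as carton
Not all that is in view belongs to the job. What is shaped like the carton but blue is not meant.

How it is judged:
By the outcome, as a careful person would: the job done as asked, in the order asked, and still so for the second after the job is handed in, with the robot touching nothing.
It also fails if it takes over 54 s, if anything falls off the work surface, if the arm or the gripper's body presses on something with over 40 N, if the wrist force passes 120 N, or if a joint passes its speed limit or range.

### The arm

A 6-joint arm with a two-finger parallel gripper is mounted at the origin on the work surface. World frame = base frame: x ahead of the robot, y to its left, z up, the work surface at z = 0. Lengths are in m, angles in rad, forces in N, time in s.
With the tool pointing down it reaches from about 0.35 to 0.775 m from the base axis. Payload 7.3 kg.
Tool frame: the origin (TCP) lies at the very end of the fingers, on their centre line; the grasp point (between the pads) lies grip_point_offset behind it (grip_point_offset is the distance from the TCP to the grasp point, in m); z points along the fingers, y is the direction in which the jaws open and shut (so a half turn about z gives the same grasp; the last joint's range is limited). The gripper opens to 92 mm and grips with 3 to 60 N. Pads are 19 mm wide; open, the fingers measure 130 mm over their backs; the gripper's body (75 mm by 190 mm) begins 47 mm behind the grasp point.
Start: joints at [1.086, 0.342, 1.524, -0, 1.275, -0.146], TCP at [0.174, 0.495, 0.189] pointing down, gripper open.
Joint ranges: [-2.53, 2.53], [-0.77, 2.02], [0.04, 2.7], [-1, 4.14], [0.28, 2.66], [-3.11, 3.11]. Speed limits (rad/s): [2.57, 2.57, 3.14, 3.14, 3.14, 3.14].

### API

Orientations are given as [roll, pitch, yaw] about the fixed x, y, z axes, in that order (R = Rz(yaw) Ry(pitch) Rx(roll)).
In Python, from cell import * gives the robot as it stands.
- The arm moves only by the shell command python3 -m inch 'ROWS' [OPENING] [FORCE]. ROWS is JSON, a list that holds one entry, the list of rows, each a list of 4 numbers: the shift along the tool's x, y, z in mm, then the turn about the tool's z in rad. In form: [[[x, y, z, roll], ...]]. A call has 1 to 10 rows; each row shifts and turns the commanded pose from where the row before left it, along the tool's axes as they then stand; what a row does not reach is not made up. A row lasts 1/8 s, in which the tool goes at most 62.5 mm and 10.7 degrees, less where a joint would pass 70% of its speed; a pose out of reach is approached as far as the arm can. A call with a gripper value outside its range is refused whole. OPENING is the closure, from -1 (fully open) to 1 (shut), set as the call begins (- or left out, the last holds). The fingers move at their own pace and stop on an object; FORCE is the grip in N (left out, the last holds). Time passes only in rows, so rows that do not move let the fingers close. It gives the time, the measured TCP pose, the force and the opening at its end, in the units of the state.
- observe(): the state, without advancing time (a new reading comes with each control period).
- read_camera(name): name is "side" or "top"; returns a dict with "img" (420x560x3 uint8, blue, green, red), "fx", "fy", "cx", "cy" (pixels), "eye" and "rotation" of the camera in the world. Camera axes: x right, y down, z forward; pixel columns grow to the right and rows downward; lengths in m; the calibration is good to about 2 mm. A picture is of the moment at which its call begins. There is no depth.
- hand_in(): hands the job in, once; it reports no verdict.
Trained networks look in the newest picture that a camera, given by its name, has taken for a name from the list of things; names that differ only in an ending like _2 or _b are one class to them, and where a whole thing is asked for, a point or a joint stands for the part that bears it (a point fixed in the world has none). Each returns a list of dicts, best first, with "conf" (0 to 1); they miss things now and then, are a little off and sometimes report something else, mostly with a low value. They report only what shows in the picture. A call takes as long as a camera call. They do not tell look-alikes from the thing itself.
- boxes_of(camera, label): "at" ([row, column] in pixels, amid what is visible of it).
- place_of(camera, label): "at" ([row, column] in pixels: a listed point, or the origin of a listed thing).
The state is a dict: "time": time; "qpos": joint angles; "qvel": joint speeds; "joint_efforts": joint torques, N m; "tool_pos": TCP position; "tool_rot": TCP orientation; "contact_force": force on the tool from outside, world axes, zero at the start; "torque": the same for the moment, N m; "opening": finger opening in m.
Only numpy, scipy, OpenCV 4.12 (cv2) and the standard library are available. Lean on these libraries where they do the work, as an engineer would, in place of code of your own. Each camera call takes 0.05 s, during which the arm holds its last target. There are 200 camera calls.

## Working session

There is one attempt and no reset: what is moved stays moved. The work goes in short steps, Python scripts to look and compute and a shell command to move; the robot and the scene stay as the last step left them, time stands still between calls to the robot, and variables do not carry over. Pictures are saved under pics/ and viewed, about 8 in all and at most 12, crops included, and the job is handed in when it is done.

```bash
mkdir -p pics
cat > h.py <<'E'
from cell import *
import numpy as np, cv2
def ray(c,rc):
    d=np.array([(rc[1]-c['cx'])/c['fx'],(rc[0]-c['cy'])/c['fy'],1.])
    return np.array(c['eye']),np.array(c['rotation'])@d
def atz(c,rc,z):
    e,d=ray(c,rc); return e+d*(z-e[2])/d[2]
def proj(c,p):
    q=np.array(c['rotation']).T@(np.array(p)-np.array(c['eye']))
    return [c['fy']*q[1]/q[2]+c['cy'],c['fx']*q[0]/q[2]+c['cx']]
E
python3 - <<'E'
from h import *
Z=dict(carton=.118,carton_top=.258,carton_mid=.188,place=.118,front_edge=.186,opening=.193,vial=.118,slide_box=.118,pill_jar=.118,magnifier=0,calliper=0)
ims=[]
for n in("top","side"):
    c=read_camera(n); cv2.imwrite(f"pics/{n}0.png",c['img']); print(n,np.round(c['eye'],3))
    for l,z in Z.items():
        for r in place_of(n,l)[:3]: print(n,l,round(r['conf'],2),np.round(r['at'],1),np.round(atz(c,r['at'],z),3))
print(observe())
E
```

```text
top [0.4   0.015 1.498]Traceback (most recent call last):
  File "<stdin>", line 7, in <module>
  File "h.py", line 7, in atz
    e,d=ray(c,rc); return e+d*(z-e[2])/d[2]
                                       ~^^^
IndexError: invalid index to scalar variable.
```

View pics/top0.png

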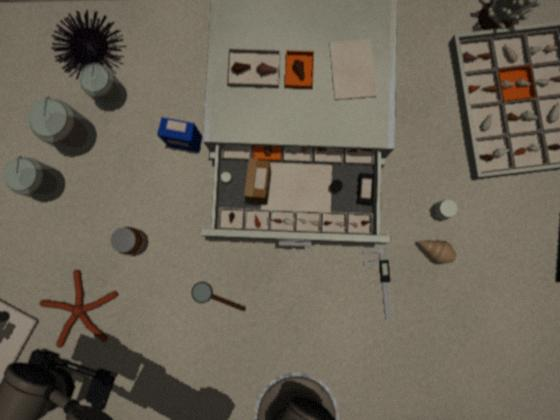

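Top view: brown carton at about (180,258) at the left end of the card. The vial is at (186,335), the pill jar at (177,226) and the slide box at (188,367). A blue look-alike stands on the counter at (133,178). The rotation format needs checking.

Run:
```python
from h import *
for n in("top","side"):
    c=read_camera(n);cv2.imwrite(f"pics/{n}0.png",c['img']); print(c['rotation'],c['eye'],c['fx'],c['fy'],c['cx'],c['cy'])
print(observe())
```

```text
[-3.02829543  0.00353161 -1.59445177] [0.3995958  0.015175   1.49773578] 525.6504803729579 525.6504803729579 285.48941438490203 210.05270975370067
[-2.34653536 -0.02172897 -0.41657391] [ 0.197836   -0.74952784  0.97172334] 442.6883600735066 442.6883600735066 284.61581777701537 209.41523747870863
{'time': 0.2, 'qpos': array([ 1.08599000e+00,  3.42468284e-01,  1.52463502e+00, -1.05667882e-05,
        1.27541459e+00, -1.46018795e-01]), 'qvel': array([ 0.00091451, -0.00026718, -0.00067228, -0.00042063, -0.00072446,
       -0.00069302]), 'joint_efforts': array([ 1.13888411e-03, -4.31084383e+01, -2.44159824e+01,  7.16506317e-02,
        5.38629864e-02, -1.14447957e-04]), 'tool_pos': array([0.17434541, 0.49492027, 0.18891039]), 'tool_rot': array([-3.14067579e+00, -1.24624142e-04,  2.80280815e+00]), 'contact_force': array([ 0.37377057, -0.49564387,  0.02995098]), 'torque': array([-0.04324855, -0.03032508, -0.00501351]), 'opening': 0.091748600691434}
```

View pics/side0.png

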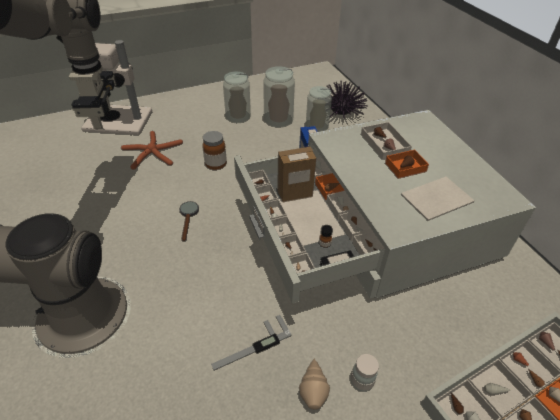

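Side view: the brown carton stands at (175,297), the vial is at (235,326), and the blue look-alike is behind the drawer wall at (136,308). The rotation is given as rpy.

```bash
sed -i "s/np.array(c\['rotation'\])/Rm(c)/; s/np.array(c\['rotation'\])/Rm(c)/" h.py
cat >> h.py <<'E'
from scipy.spatial.transform import Rotation as Ro
def Rm(c): return Ro.from_euler('xyz',c['rotation']).as_matrix()
def look(Z,k=2):
    C={}
    for n in("top","side"):
        c=read_camera(n); C[n]=c
        for l,z in Z.items():
            for r in place_of(n,l)[:k]: print(n,l,round(r['conf'],2),np.round(r['at'],1),np.round(atz(c,r['at'],z),3))
    return C
E
python3 - <<'E'
from h import *
Z=dict(carton=.118,carton_top=.258,carton_mid=.188,place=.118,front_edge=.186,opening=.193,vial=.118,slide_box=.118,pill_jar=.118,magnifier=0,calliper=0,wet_jar=0)
C=look(Z)
a=cv2.resize(C['top']['img'][130:250,195:395],(800,480),interpolation=3);cv2.imwrite('pics/crop1.png',a)
E
```

```text
top carton 0.75 [189.5 257.6] [0.613 0.089 0.118]
top carton 0.66 [139.1 187.4] [0.755 0.275 0.118]
top carton_top 0.84 [177.7 257.7] [0.62  0.081 0.258]
top carton_top 0.67 [127.2 175.8] [0.749 0.277 0.258]
top carton_mid 0.86 [136.4 178.3] [0.744 0.285 0.188]
top carton_mid 0.61 [179.8 258.9] [0.627 0.082 0.188]
top place 0.57 [186.1 297.7] [ 0.62  -0.018  0.118]
top front_edge 0.62 [188.4 332.9] [ 0.601 -0.105  0.186]
top front_edge 0.57 [240.8 294.9] [ 0.471 -0.005  0.186]
top opening 0.87 [145.4 298.6] [ 0.712 -0.021  0.193]
top vial 0.42 [187. 332.] [ 0.615 -0.109  0.118]
top slide_box 0.89 [191.7 366. ] [ 0.6   -0.198  0.118]
top slide_box 0.75 [239.8 297.2] [ 0.477 -0.013  0.118]
top pill_jar 0.41 [179.6 227.7] [0.642 0.168 0.118]
top magnifier 0.65 [185.2 298.1] [ 0.641 -0.022  0.   ]
top magnifier 0.59 [291.2 204. ] [0.345 0.252 0.   ]
top calliper 0.82 [279.8 382.4] [ 0.365 -0.252  0.   ]
top wet_jar 0.91 [243.5 135.7] [0.484 0.445 0.   ]
side carton 0.83 [190.5 294.6] [0.625 0.099 0.118]
side carton_top 0.65 [133.4 313.2] [0.703 0.157 0.258]
side carton_top 0.6 [151.8 296.5] [0.624 0.098 0.258]
side carton_mid 0.63 [174.7 291.9] [0.61  0.091 0.188]
side carton_mid 0.5 [152.5 307. ] [0.693 0.166 0.188]
side place 0.65 [213.7 309. ] [ 0.622 -0.002  0.118]
side front_edge 0.59 [211.1 260.9] [ 0.48  -0.006  0.186]
side front_edge 0.39 [189.7 342.1] [ 0.71  -0.014  0.186]
side opening 0.89 [190.3 343.7] [ 0.708 -0.024  0.193]
side vial 0.62 [243.2 324. ] [ 0.61  -0.113  0.118]
side slide_box 0.84 [265.9 337. ] [ 0.606 -0.191  0.118]
side pill_jar 0.58 [217.6 309.3] [ 0.616 -0.016  0.118]
side pill_jar 0.26 [212.2 192.2] [0.331 0.126 0.118]
side magnifier 0.61 [211.9 185.7] [0.331 0.256 0.   ]
side calliper 0.86 [347.5 253.5] [ 0.36  -0.252  0.   ]
side wet_jar 0.55 [164.8 213.7] [0.48  0.445 0.   ]
```

View pics/crop1.png

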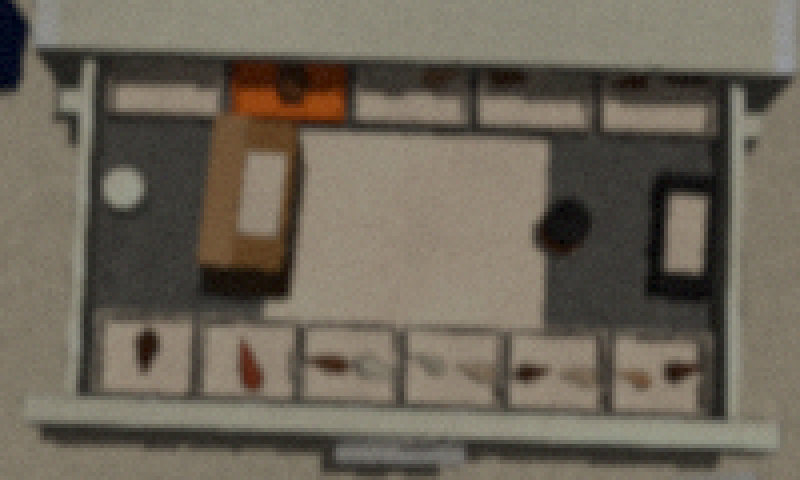

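The crop confirms the choice: the brown carton is at crop (245,195), with its foot on the left end of the white card. The blue box is out at the crop's top left. Next I fit the carton and card poses.

```bash
cat >> h.py <<'E'
from scipy.optimize import minimize
def boxpts(p,yaw,dims,rp=(0,0)):
    # p: centre of bottom
    a,b,h=dims; P=np.array([[sx*a/2,sy*b/2,z] for sx in(-1,1) for sy in(-1,1) for z in(0,h)])
    return Ro.from_euler('z',yaw).apply(P)+p
def hullmask(c,P):
    q=np.array([proj(c,x)[::-1] for x in P],np.float32)
    m=np.zeros((840*2,560*4),np.uint8)
    h=cv2.convexHull(q)
    cv2.fillConvexPoly(m,np.round(h*4+2).astype(int),1); return m>0
def brown(c,ctr,r=45):
    hsv=cv2.cvtColor(c['img'],cv2.COLOR_BGR2HSV); m=((hsv[...,0]>5)&(hsv[...,0]<22)&(hsv[...,1]>90)&(hsv[...,2]>25)).astype(np.uint8)
    w=np.zeros_like(m); y,x=map(int,ctr); w[max(0,y-r):y+r,max(0,x-r):x+r]=1; m*=w
    n,L,s,_=cv2.connectedComponentsWithStats(m)
    m=(L==1+np.argmax(s[1:,4])).astype(np.uint8)
    k=cv2.findContours(m,0,2)[0]; h=cv2.convexHull(max(k,key=len))
    o=np.zeros_like(m); cv2.fillConvexPoly(o,h,1); return m,o
E
python3 - <<'E'
from h import *
C={n:read_camera(n) for n in('top','side')}
M={}
for n,ct in(('top',(182,258)),('side',(175,297))):
    m,o=brown(C[n],ct,30 if n=='top' else 35); M[n]=cv2.resize(o,None,fx=4,fy=4,interpolation=0)>0; print(n,m.sum(),o.sum())
def cost(v,ns=('top','side')):
    P=boxpts([v[0],v[1],.118],v[2],(.09,.05,.14)); s=0
    for n in ns:
        h=hullmask(C[n],P)[:1680,:2240]; s+=1-(h&M[n]).sum()/(h|M[n]).sum()
    return s
for ns in(('top',),('side',),('top','side')):
    r=min((minimize(cost,[.62,.088,y],args=(ns,),method='Nelder-Mead',options=dict(initial_simplex=[[.62,.088,y],[.63,.088,y],[.62,.098,y],[.62,.088,y+.1]])) for y in(-.1,0,.1)),key=lambda r:r.fun); print(ns,r.x.round(4),round(r.fun,3))
c=C['top']
# drawer/card corners read in the crop
cr=lambda x,y:[130+y/4,195+x/4]
for l,x,y,z in[('cardTR',552,138,.118),('cardBR',547,326,.118),('cardBL',262,318,.118),('cardTop',305,128,.118),('frL',22,408,.186),('frR',778,438,.186),('cabL',38,48,.193),('cabR',795,72,.193)]: print(l,atz(c,cr(x,y),z).round(4))
out=[]
for n,(y,x) in(('top',(182,290)),('side',(195,300))):
    im=cv2.resize(C[n]['img'],None,fx=4,fy=4,interpolation=3)
    h=hullmask(C[n],boxpts([r.x[0],r.x[1],.118],r.x[2],(.09,.05,.14))).astype(np.uint8)
    cv2.drawContours(im,cv2.findContours(h,0,1)[0],-1,(0,255,0),1)
    cv2.drawContours(im,cv2.findContours(M[n].astype(np.uint8),0,1)[0],-1,(255,0,255),1)
    out.append(im[4*y-250:4*y+250,4*x-200:4*x+200])
cv2.imwrite('pics/fit1.png',np.hstack(out))
E
```

```text
top 953 1469
side 1311 1783
('top',) [ 0.636   0.0744 -0.3781] 0.257
('side',) [ 0.6209  0.0897 -0.1262] 0.034
('top', 'side') [ 0.6208  0.0853 -0.181 ] 0.402
cardTR [ 0.6759 -0.1132  0.118 ]
cardBR [ 0.5499 -0.1057  0.118 ]
cardBL [0.5597 0.0823 0.118 ]
cardTop [0.6867 0.0513 0.118 ]
frL [0.4988 0.2301 0.186 ]
frR [ 0.4688 -0.2413  0.186 ]
cabL [0.7268 0.2176 0.193 ]
cabR [ 0.6995 -0.2613  0.193 ]
```

View pics/fit1.png

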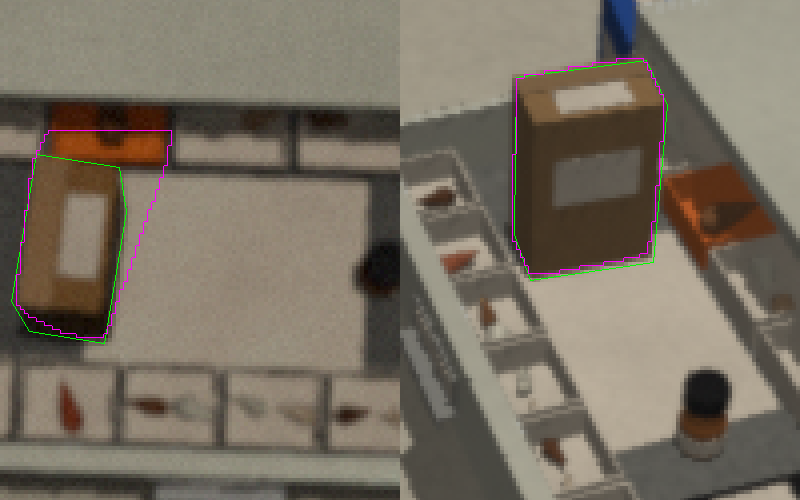

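```bash
cat >> h.py <<'E'
def fit(C,M,x0,dims,z=.118,free=3):
    def cost(v,ns):
        P=boxpts([v[0],v[1],z],v[2],dims); s=0
        for n in ns:
            h=hullmask(C[n],P)[:1680,:2240]; s+=1-(h&M[n]).sum()/(h|M[n]).sum()
        return s
    for ns in[(n,) for n in M]+[tuple(M)]:
        r=minimize(cost,x0,args=(ns,),method='Nelder-Mead',options=dict(initial_simplex=np.array(x0)+np.array([[0,0,0],[.01,0,0],[0,.01,0],[0,0,.1]]))); print(ns,r.x.round(4),round(r.fun,3))
    return r.x
E
python3 - <<'E'
from h import *
C={n:read_camera(n) for n in('top','side')}
M={}
for n,ct in(('top',(182,258)),('side',(175,297))):
    cc=dict(C[n]); im=cc['img'].copy()
    if n=='top': im[:159]=0; im[160-1:,272:]=0
    else: pass
    cc['img']=im
    if n=='top':
        hsv=cv2.cvtColor(im,cv2.COLOR_BGR2HSV); im[(hsv[...,1]>200)&(hsv[...,2]>110)]=0
    m,o=brown(cc,ct,30 if n=='top' else 35); M[n]=cv2.resize(o,None,fx=4,fy=4,interpolation=0)>0; print(n,o.sum())
v=fit(C,M,[.62,.088,-.12],(.09,.05,.14))
pc=np.array([.6186,-.0177]); yd=-.062
R=Ro.from_euler('z',-yd).as_matrix()[:2,:2]
print('rel card',(R@(v[:2]-pc)).round(4),'yaw rel',v[2]-yd)
b=boxpts([v[0],v[1],0],v[2],(.09,.05,.14))[:,:2]; print('corners rel',((b-pc)@R.T).round(4).tolist()[::2])
f=v[:2]+Ro.from_euler('z',v[2]).as_matrix()[:2,:2]@[0,-.095]
b=boxpts([f[0],f[1],0],v[2],(.09,.14,.05))[:,:2]; print('fallen rel',((b-pc)@R.T).round(4).tolist()[::2])
print('top pts', proj(C['top'],[v[0],v[1],.258]))
E
```

```text
top 1035
side 1781
('top',) [ 0.6237  0.0852 -0.1503] 0.059
('side',) [ 0.6212  0.0899 -0.1531] 0.036
('top', 'side') [ 0.6221  0.086  -0.1448] 0.144
rel card [-0.003   0.1037] yaw rel -0.08281546309478263
corners rel [[-0.0499, 0.0825], [-0.0457, 0.1323], [0.0398, 0.0751], [0.044, 0.1249]]
fallen rel [[-0.0615, -0.057], [-0.0499, 0.0825], [0.0282, -0.0645], [0.0398, 0.0751]]
top pts [np.float64(176.96028867440836), np.float64(255.52213938409167)]
```

Fit: the carton's foot centre is at about (0.622, 0.086), yaw −0.145. The drawer yaw is about −0.06 and the card centre about (0.619, −0.018). If it tips about its own foot edge it should land inside the card, with only about 3.5 mm to spare at the front. First I rise, turn and close the fingers.

```bash
python3 -m inch '[[[0,0,-16,0.172],[0,0,-16,0.172],[0,0,-16,0.172],[0,0,-16,0.172],[0,0,-16,0.172],[0,0,-16,0.172],[0,0,-16,0.172],[0,0,0,0.172],[0,0,0,0],[0,0,0,0]]]' 1 20
cat > to.py <<'E'
from h import *
import sys
def to(p):
    o=observe(); R=Ro.from_euler('xyz',o['tool_rot']).as_matrix()
    print('tcp',o['tool_pos'].round(4),'rpy',o['tool_rot'].round(3),'t',round(o['time'],2),'F',o['contact_force'].round(1)); print('shift mm',(R.T@(np.array(p)-o['tool_pos'])*1000).round(1))
to([float(x) for x in sys.argv[1:4]])
E
python3 to.py .6315 .150 .300
```

```text
time: 2.95
tool_pos: [0.1744, 0.4951, 0.3011]
tool_rot: [-3.141, 0.0, 1.43]
contact_force: [-0.2, -0.2, 1.2]
opening: 0.0003
tcp [0.1744 0.4951 0.3011] rpy [-3.141  0.     1.43 ] t 2.95 F [-0.2 -0.2  1.2]
shift mm [-277.6  501.     1.2]
```

```bash
python3 -m inch '[[[-27.8,50,0,0],[-27.8,50,0,0],[-27.8,50,0,0],[-27.8,50,0,0],[-27.8,50,0,0],[-27.8,50,0,0],[-27.8,50,0,0],[-27.8,50,0,0],[-27.8,50,0,0],[-27.8,50,0,0]]]'; python3 -m inch '[[[0,0,0,0],[0,0,0,0]]]' >/dev/null; python3 to.py .6315 .150 .243
```

```text
time: 4.2
tool_pos: [0.6307, 0.147, 0.3011]
tool_rot: [-3.141, -0.0, 1.429]
contact_force: [1.7, 0.5, 0.1]
opening: 0.0003
tcp [0.6291 0.1485 0.3008] rpy [-3.14  -0.     1.428] t 4.45 F [-1.1  1.2 -0.4]
shift mm [ 1.8  2.3 57.8]
```

```bash
python3 -m inch '[[[0,2,20,0],[0,0,20,0],[0,0,18,0],[-10,0,0,0],[-8,0,0,0],[0,0,0,0]]]'
python3 - <<'E'
from h import *
c=read_camera('side'); a=c['img'][100:250,200:400]; cv2.imwrite('pics/pre.png',cv2.resize(a,(600,450),interpolation=3))
E
```

```text
time: 5.2
tool_pos: [0.629, 0.1296, 0.2448]
tool_rot: [3.139, -0.001, 1.426]
contact_force: [0.0, 0.0, -0.2]
opening: 0.0005
```

View pics/pre.png

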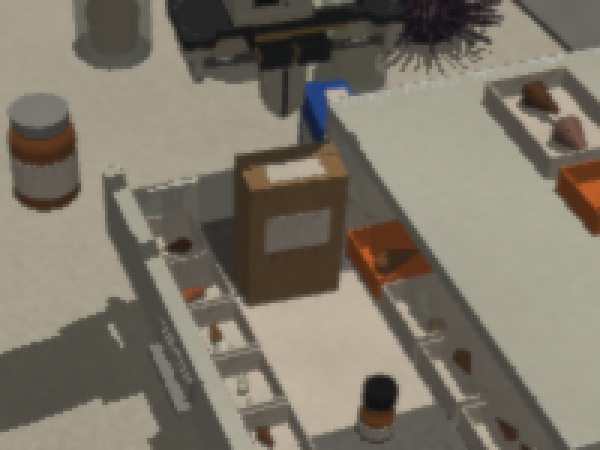

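The closed fingers at crop (285,80) are just behind the carton's top, and the carton is still standing. Now I push gently.

```bash
python3 -m inch '[[[-4,0,0,0],[-4,0,0,0],[-4,0,0,0],[-4,0,0,0],[-4,0,0,0],[-4,0,0,0],[-4,0,0,0]]]'
python3 - <<'E'
from h import *
c=read_camera('side'); print(place_of('side','carton_top')[:2],place_of('side','carton')[:2])
cv2.imwrite('pics/p2.png',cv2.resize(c['img'][100:250,200:400],(600,450),interpolation=3))
E
```

```text
time: 6.12
tool_pos: [0.6247, 0.1023, 0.2433]
tool_rot: [3.142, -0.0, 1.427]
contact_force: [-0.3, 0.1, 0.7]
opening: 0.0007
[{'at': [152.0, 297.8], 'conf': 0.95}, {'at': [210.8, 188.4], 'conf': 0.57}] [{'at': [190.3, 295.0], 'conf': 0.73}]
```

View pics/p2.png

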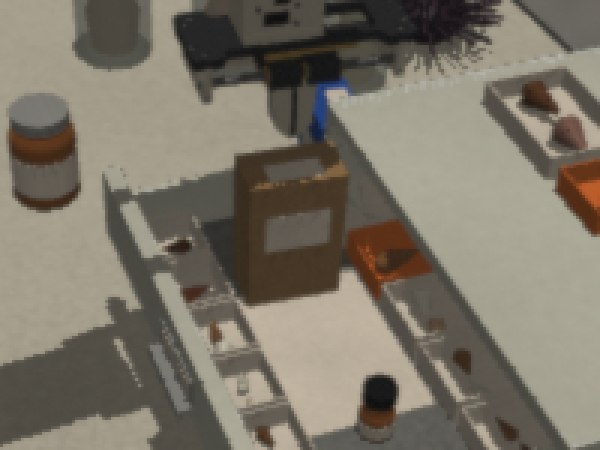

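Run:
```python
from h import *
for n in('side','top'):
    c=read_camera(n); print(n,np.round(proj(c,observe()['tool_pos']),1),[np.round(proj(c,p),1).tolist() for p in boxpts([.6221,.086,.118],-.145,(.09,.05,.14))[1::2]])
    if n=='top': cv2.imwrite('pics/t2.png',cv2.resize(c['img'][130:240,200:360],(800,550),interpolation=3))
```

```text
side [155.1 295.7] [[162.8, 283.7], [151.4, 278.7], [157.6, 316.8], [146.5, 310.9]]
top [177.1 249. ] [[196.7, 263.5], [194.2, 242.7], [159.8, 268.2], [157.4, 247.6]]
```

View pics/t2.png

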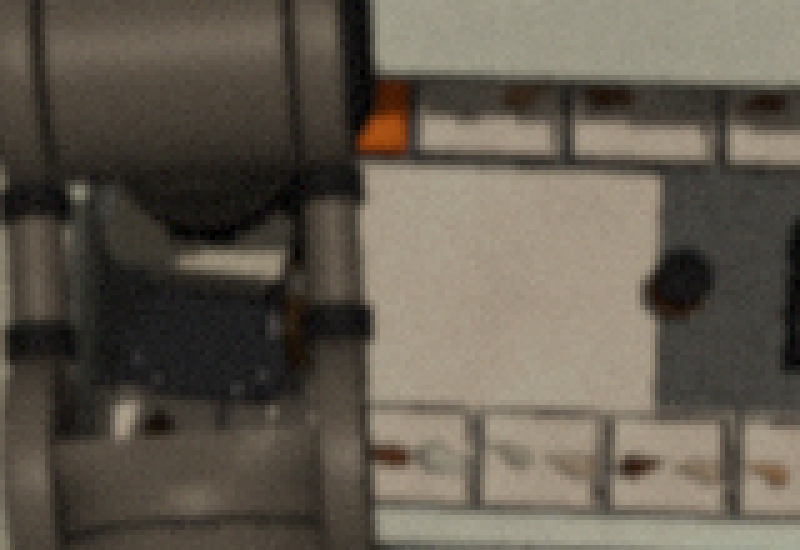

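Run:
```python
from h import *
c=read_camera('side'); a=cv2.resize(c['img'][110:180,260:340],(800,700),interpolation=3)[:600]
q=lambda p:(int((proj(c,p)[1]-260)*10+5),int((proj(c,p)[0]-110)*10+5))
t=observe()['tool_pos']
a=cv2.convertScaleAbs(a,alpha=1.5)
cv2.circle(a,q(t),4,(0,0,255),-1); cv2.circle(a,q(t+[0,0,.05]),4,(0,255,0),-1)
cv2.imwrite('pics/z.png',a); print(t,observe()['opening'])
```

```text
[0.62478444 0.10261498 0.24329997] 0.0007672040778964847
```

View pics/z.png

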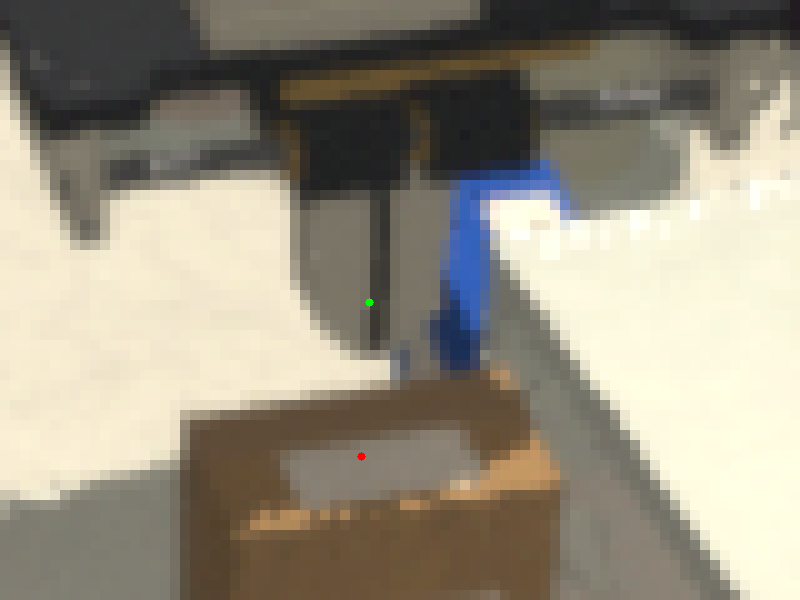

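Run:
```python
from h import *
t=np.array([.17434,.49492,.18891]); o=[]
for n in('top','side'):
    c=read_camera(n); im=cv2.imread(f'pics/{n}0.png'); p=proj(c,t); print(n,p)
    y,x=int(p[0]),int(p[1]); s=5
    y0=min(max(y-60,0),300);x0=max(x-40,0)
    a=cv2.convertScaleAbs(cv2.resize(im[y0:y0+120,x0:x0+80],None,fx=s,fy=s,interpolation=3),alpha=1.6)
    for dz,col in((0,(0,0,255)),(.03,(0,255,0)),(.06,(255,0,0))):
        p=proj(c,t+[0,0,dz]); cv2.circle(a,(int((p[1]-x0)*s+2),int((p[0]-y0)*s+2)),4,col,-1)
    o.append(a)
cv2.imwrite('pics/cmp.png',np.hstack(o))
```

```text
top [np.float64(367.98564181339907), np.float64(91.91433539606402)]
side [np.float64(130.57550748827788), np.float64(106.34508887939697)]
```

View pics/cmp.png

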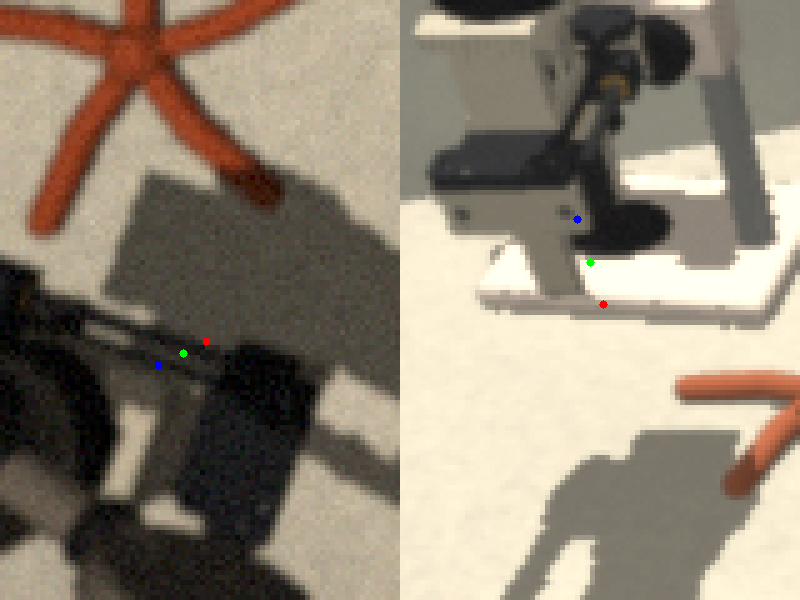

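Projected tip against visible tip: the visible fingertip is consistently about 10 px above the projected TCP. I'll triangulate a gripper feature from the start pictures to tell whether the bias is in y or z.

Run:
```python
from h import *
ct=read_camera('top'); cs=read_camera('side')
def tri(a,b):
    e1,d1=ray(ct,a); e2,d2=ray(cs,b); A=np.c_[d1,-d2]; s=np.linalg.lstsq(A,e2-e1,rcond=None)[0]
    p,q=e1+s[0]*d1,e2+s[1]*d2; return ((p+q)/2).round(4),np.linalg.norm(p-q).round(4)
T=lambda x,y:(300+y/5,51+x/5); S=lambda x,y:(70+y/5,66+(x-400)/5)
print('body end, far corner',tri(T(318,365),S(588,190)),'near',tri(T(275,545),S(432,187)))
t=np.array([.17434,.49492,.18891]); yv=np.array([.33,.94,0]); xv=np.array([-.943,.33,0])
print('expected xy', (t-.095*yv-.0375*xv).round(3),(t-.095*yv+.0375*xv).round(3))
cs=read_camera('side')
t=observe()['tool_pos']
for d in([0,0,.032],[0,.04,0],[.04,0,0]): print(d,np.round(proj(cs,t+d),1))
print('obs tip',110+35.5,260+37.5)
```

```text
body end, far corner (array([0.1859, 0.3968, 0.3208]), np.float64(0.0014)) near (array([0.1121, 0.411 , 0.3313]), np.float64(0.0009))
expected xy [0.178 0.393 0.189] [0.108 0.418 0.189]
[0, 0, 0.032] [145.4 296.2]
[0, 0.04, 0] [146.8 289.6]
[0.04, 0, 0] [151.7 309.1]
obs tip 145.5 297.5
```

The body end agrees in x and y to within about 5 mm, and a vertical offset of +32 mm reproduces the visible tip exactly. So the real fingertips end about 32 mm above the reported TCP, which passes over the box top and explains the lack of contact. Back off, lower 33 mm and push again.

```bash
python3 -c "
from cell import *; print(grip_point_offset)"; python3 -m inch '[[[20,0,0,0],[18,0,0,0],[0,0,0,0],[0,0,17,0],[0,0,16,0],[0,0,0,0],[-6,0,0,0],[-4,0,0,0],[-4,0,0,0],[-2,0,0,0]]]'; python3 -m inch '[[[-4,0,0,0],[-4,0,0,0],[-4,0,0,0]]]'
python3 - <<'E'
from h import *
c=read_camera('side'); print(place_of('side','carton_top')[:2])
E
```

```text
0.0188
time: 7.92
tool_pos: [0.628, 0.1238, 0.2106]
tool_rot: [3.141, -0.0, 1.426]
contact_force: [-0.4, -0.3, -0.2]
opening: 0.001
time: 8.3
tool_pos: [0.6262, 0.1122, 0.2103]
tool_rot: [3.141, -0.0, 1.427]
contact_force: [-0.0, 0.8, 0.5]
opening: 0.0004
[{'at': [154.0, 300.5], 'conf': 0.82}, {'at': [133.6, 311.7], 'conf': 0.41}]
```

Contact: the carton's top has begun to move. Carrying on.

```bash
python3 -m inch '[[[-4,0,0,0],[-4,0,0,0],[-4,0,0,0],[-4,0,0,0],[-4,0,0,0]]]'
python3 - <<'E'
from h import *
c=read_camera('side'); print(place_of('side','carton_top')[:2],place_of('side','carton')[:2])
cv2.imwrite('pics/p3.png',cv2.resize(c['img'][100:250,200:400],(600,450),interpolation=3))
E
```

```text
time: 9.02
tool_pos: [0.6233, 0.0923, 0.2103]
tool_rot: [-3.142, -0.0, 1.427]
contact_force: [0.1, 0.3, 0.8]
opening: 0.0006
[{'at': [134.6, 312.4], 'conf': 0.61}, {'at': [159.5, 303.2], 'conf': 0.56}] [{'at': [191.9, 295.0], 'conf': 0.74}]
```

View pics/p3.png

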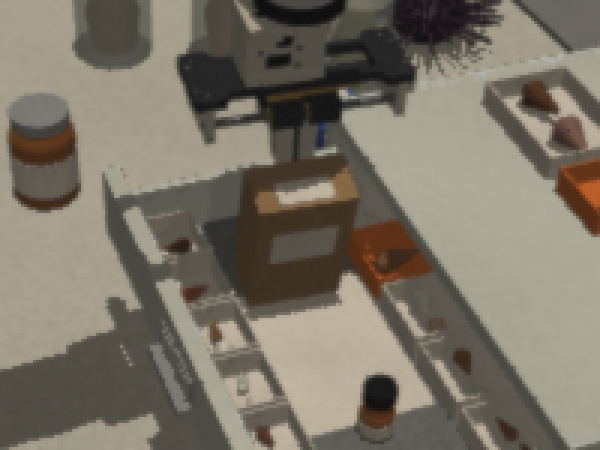

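It is tipping cleanly with the foot unmoved. Push on past the balance point.

```bash
python3 -m inch '[[[-4,0,0,0],[-4,0,0,0],[-4,0,0,0],[-4,0,0,0],[-4,0,0,0],[-4,0,0,0],[0,0,0,0],[0,0,0,0],[0,0,0,0],[0,0,0,0]]]'
python3 - <<'E'
from h import *
look(dict(carton_top=.143,carton_mid=.143,vial=.118,pill_jar=.118))
E
```

```text
time: 10.42
tool_pos: [0.6199, 0.069, 0.2103]
tool_rot: [3.141, -0.0, 1.427]
contact_force: [0.5, 0.5, 0.5]
opening: 0.0003
top carton_top 0.94 [191.4 324.6] [ 0.6   -0.087  0.143]
top carton_top 0.66 [126.8 173.5] [0.782 0.307 0.143]
top carton_mid 0.86 [190.1 297. ] [ 0.605 -0.015  0.143]
top carton_mid 0.83 [138.3 179.3] [0.751 0.292 0.143]
top vial 0.56 [187.5 333.1] [ 0.614 -0.111  0.118]
top vial 0.35 [190.6 362.8] [ 0.604 -0.19   0.118]
side carton_top 0.86 [231.4 313.4] [ 0.592 -0.085  0.143]
side carton_top 0.21 [350.4 252.4] [ 0.332 -0.33   0.143]
side carton_mid 0.57 [209.5 305.2] [ 0.607 -0.005  0.143]
side vial 0.64 [244.  325.7] [ 0.613 -0.117  0.118]
side pill_jar 0.5 [174.5 287. ] [0.634 0.173 0.118]
```

It has fallen onto the card (mid about (0.606, −0.012)). Retreat up and in front, turn the gripper, then measure.

```bash
python3 -m inch '[[[10,0,-30,0],[0,0,-40,0],[0,-20,-20,0],[0,-50,0,0],[0,-50,0,0],[0,-50,0,0],[0,-50,0,0],[0,0,0,0]]]'; python3 -m inch '[[[0,0,0,-0.183],[0,0,0,-0.183],[0,0,0,-0.183],[0,0,0,-0.183],[0,0,0,-0.183],[0,0,0,-0.183],[0,0,0,-0.183],[0,0,0,-0.183],[0,0,0,-0.183],[0,0,0,0]]]'
python3 - <<'E'
from h import *
C=look(dict(carton_mid=.143,carton_top=.143,place=.118,vial=.118,pill_jar=.118,slide_box=.118,front_edge=.186),1)
M={}
for n,ct in(('top',(190,292)),('side',(208,304))):
    cc=dict(C[n]); im=cc['img'].copy()
    hsv=cv2.cvtColor(im,cv2.COLOR_BGR2HSV); im[(hsv[...,1]>200)&(hsv[...,2]>110)]=0
    cc['img']=im
    m,o=brown(cc,ct,45); M[n]=cv2.resize(o,None,fx=4,fy=4,interpolation=0)>0; print(n,o.sum())
v=fit(C,M,[.61,-.01,-.14],(.09,.14,.05))
pc=np.array([.6186,-.0177]); yd=-.062
R=Ro.from_euler('z',-yd).as_matrix()[:2,:2]
b=boxpts([v[0],v[1],0],v[2],(.09,.14,.05))[:,:2]; print('rel',((b-pc)@R.T).round(4).tolist()[::2])
out=[]
for n,(y,x) in(('top',(190,290)),('side',(205,305))):
    im=cv2.resize(C[n]['img'],None,fx=4,fy=4,interpolation=3)
    for mm,col in((hullmask(C[n],boxpts([v[0],v[1],.118],v[2],(.09,.14,.05))).astype(np.uint8),(0,255,0)),):
        cv2.drawContours(im,cv2.findContours(mm,0,1)[0],-1,col,1)
    q=np.array([proj(C[n],[*(R.T@np.array(k)+pc),.118])[::-1] for k in((-.065,-.092),(-.065,.092),(.065,.092),(.065,-.092))])
    cv2.polylines(im,[np.round(q*4+2).astype(int)],True,(255,0,0),1)
    out.append(im[4*y-250:4*y+250,4*x-200-30:4*x+200-30])
cv2.imwrite('pics/fit2.png',np.hstack(out))
E
```

```text
time: 11.92
tool_pos: [0.4012, 0.1108, 0.3013]
tool_rot: [3.14, -0.001, 1.428]
contact_force: [0.5, -0.7, -0.0]
opening: 0.0007
time: 13.18
tool_pos: [0.4046, 0.1101, 0.3003]
tool_rot: [3.142, 0.0, 3.072]
contact_force: [-0.4, 0.2, -0.4]
opening: 0.0004
top carton_mid 0.95 [135.7 180. ] [0.758 0.29  0.143]
top carton_top 0.66 [194.  326.4] [ 0.593 -0.091  0.143]
top place 0.57 [242.1 135.3] [0.481 0.413 0.118]
top vial 0.4 [181.  228.4] [0.638 0.166 0.118]
top pill_jar 0.68 [188.5 333.1] [ 0.611 -0.111  0.118]
top slide_box 0.62 [191.9 366.1] [ 0.6   -0.198  0.118]
top front_edge 0.82 [238.9 294.8] [ 0.476 -0.005  0.186]
side carton_mid 0.79 [152.  309.4] [0.729 0.218 0.143]
side carton_top 0.81 [230.  315.6] [ 0.599 -0.083  0.143]
side vial 0.68 [242.8 325.6] [ 0.615 -0.113  0.118]
side pill_jar 0.5 [174.1 292. ] [0.649 0.169 0.118]
side slide_box 0.55 [268.  338.9] [ 0.607 -0.198  0.118]
side front_edge 0.61 [211.7 259.2] [ 0.475 -0.007  0.186]
top 2044
side 2632
('top',) [ 0.6083 -0.0125 -0.1331] 0.027
('side',) [ 0.6182  0.0057 -0.0424] 0.31
('top', 'side') [ 0.6086 -0.0122 -0.1366] 0.416
rel [[-0.0604, -0.0616], [-0.05, 0.078], [0.0294, -0.0683], [0.0398, 0.0713]]
```

View pics/fit2.png

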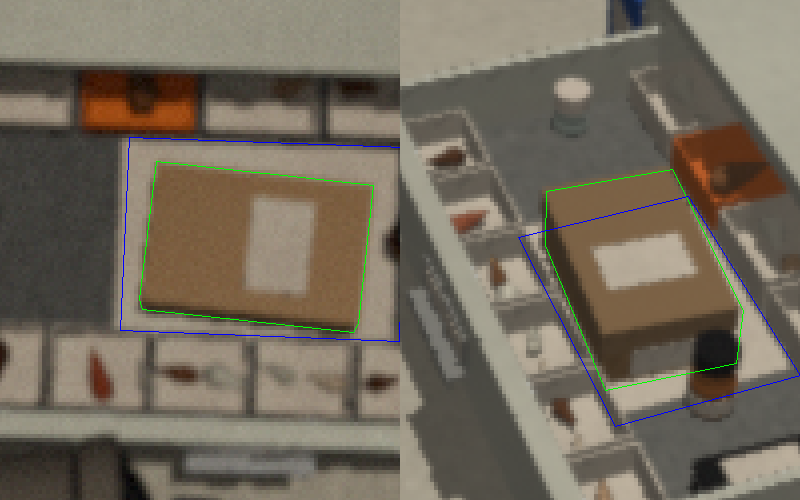

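It lies flat inside the card: the top view shows green box corners all inside the blue card outline, with the tightest at the front right, about 4–5 mm. The vial at side (365,715) and the pill jar at (105,570) are upright. Now go in front of the drawer, left of the pull.

```bash
python3 -m inch '[[[-10,-16,20,0],[-10,-16,40,0],[0,0,50,0],[0,0,50,0],[0,0,0,0],[-10,0,0,0],[-10,0,0,0],[-6,0,0,0],[-4,0,0,0],[-4,0,0,0]]]'; python3 -m inch '[[[-4,0,0,0],[-6,0,0,0],[-8,0,0,0],[-10,0,0,0],[-10,0,0,0],[-10,0,0,0]]]'
python3 - <<'E'
from h import *
look(dict(front_edge=.186,carton_mid=.143),2)
E
```

```text
time: 15.22
tool_pos: [0.4556, 0.0748, 0.1405]
tool_rot: [3.141, 0.0, 3.074]
contact_force: [-0.3, 0.0, -0.7]
opening: 0.0007
time: 15.98
tool_pos: [0.5038, 0.0717, 0.1402]
tool_rot: [3.141, -0.001, 3.074]
contact_force: [-3.4, 2.0, 0.8]
opening: 0.0004
top front_edge 0.62 [223.9 296. ] [ 0.513 -0.009  0.186]
top carton_mid 0.97 [136.2 180.5] [0.756 0.289 0.143]
top carton_mid 0.8 [173.8 294.7] [ 0.649 -0.01   0.143]
side front_edge 0.95 [208.7 274.5] [ 0.515 -0.011  0.186]
side carton_mid 0.81 [206.1 316. ] [ 0.64  -0.005  0.143]
side carton_mid 0.56 [153.  311.1] [0.732 0.212 0.143]
```

The drawer slides at 3–4 N. Continue.

```bash
python3 -m inch '[[[-10,0,0,0],[-10,0,0,0],[-10,0,0,0],[-10,0,0,0],[-10,0,0,0],[-10,0,0,0],[-10,0,0,0],[-10,0,0,0],[-8,0,0,0],[-8,0,0,0]]]'; python3 -m inch '[[[-10,0,0,0],[-10,0,0,0],[-10,0,0,0],[-8,0,0,0],[-6,0,0,0],[-5,0,0,0],[-4,0,0,0],[-4,0,0,0]]]'; python3 -m inch '[[[-3,0,0,0],[-3,0,0,0],[-3,0,0,0]]]'
```

```text
time: 17.52
tool_pos: [0.5994, 0.065, 0.1402]
tool_rot: [3.141, -0.0, 3.074]
contact_force: [-3.8, 2.3, 1.3]
opening: 0.0002
time: 18.52
tool_pos: [0.656, 0.061, 0.1403]
tool_rot: [-3.142, -0.0, 3.074]
contact_force: [-3.5, 1.6, -0.6]
opening: 0.0008
time: 18.9
tool_pos: [0.665, 0.0605, 0.1403]
tool_rot: [3.142, -0.0, 3.074]
contact_force: [-3.1, 2.7, -1.7]
opening: 0.0003
```

```bash
python3 -m inch '[[[-4,0,0,0],[-4,0,0,0],[-4,0,0,0],[-3,0,0,0]]]'; python3 -m inch '[[[-2,0,0,0],[-2,0,0,0],[-2,0,0,0]]]'; python3 -m inch '[[[-2,0,0,0],[-2,0,0,0]]]'
```

```text
time: 19.4
tool_pos: [0.6802, 0.0595, 0.1403]
tool_rot: [3.141, 0.0, 3.074]
contact_force: [-2.8, 2.6, -0.6]
opening: 0.0006
time: 19.77
tool_pos: [0.6845, 0.0592, 0.1403]
tool_rot: [-3.142, -0.003, 3.074]
contact_force: [-12.0, 1.5, 3.6]
opening: 0.0004
time: 20.02
tool_pos: [0.6843, 0.0592, 0.1403]
tool_rot: [-3.141, -0.013, 3.074]
contact_force: [-26.4, 2.8, 10.3]
opening: 0.0002
```

The stop is reached: force rises to 26 N with no further travel. Retreat and check.

```bash
python3 -m inch '[[[5,0,0,0],[15,0,0,0],[40,0,0,0],[50,0,-10,0],[50,0,-40,0],[50,0,-40,0],[0,0,0,0],[0,0,0,0]]]'
python3 - <<'E'
from h import *
C=look(dict(front_edge=.186,opening=.193,magnifier=0,calliper=0,wet_jar=0,small_jar=0,whelk=0),1)
cv2.imwrite('pics/end.png',cv2.resize(np.vstack([C['top']['img'][90:270,120:420],C['side']['img'][120:300,180:480]]),(500,600)))
E
```

```text
time: 21.02
tool_pos: [0.4838, 0.0725, 0.2288]
tool_rot: [-3.141, 0.003, 3.073]
contact_force: [-0.2, 0.3, -0.8]
opening: 0.0006
top front_edge 0.83 [154.7 299.6] [ 0.69  -0.023  0.186]
top opening 0.56 [144.7 301.5] [ 0.714 -0.028  0.193]
top magnifier 0.65 [291.  204.2] [0.346 0.251 0.   ]
top calliper 0.88 [281.5 380. ] [ 0.361 -0.245  0.   ]
top wet_jar 0.58 [240.4 135.9] [0.493 0.445 0.   ]
top small_jar 0.72 [210.3 440.4] [ 0.559 -0.427  0.   ]
top whelk 0.8 [249.1 433.7] [ 0.448 -0.402  0.   ]
side front_edge 0.79 [193. 337.] [ 0.691 -0.02   0.186]
side opening 0.84 [188.1 343.6] [ 0.712 -0.016  0.193]
side magnifier 0.94 [212.7 189.7] [0.341 0.248 0.   ]
side calliper 0.94 [352.3 250. ] [ 0.348 -0.26   0.   ]
side wet_jar 0.93 [161.8 213.5] [0.484 0.462 0.   ]
side small_jar 0.93 [382.6 362.9] [ 0.556 -0.429  0.   ]
side whelk 0.96 [392.3 314. ] [ 0.445 -0.405  0.   ]
```

View pics/end.png

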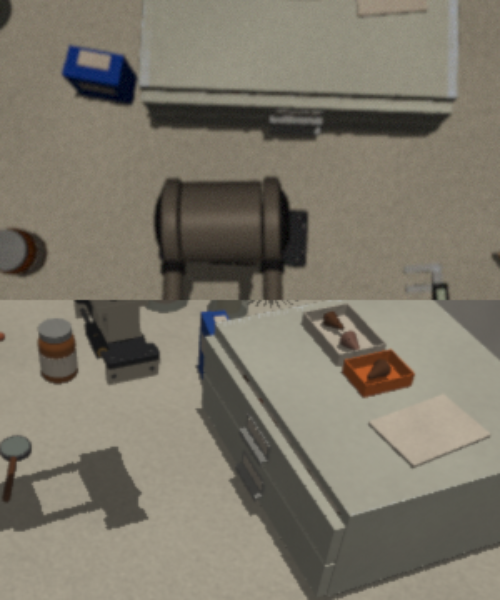

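The drawer is shut: in both views the front stands about 20 mm out from the cabinet face, against 18 mm expected. The counter things are unmoved and the robot is touching nothing. Hand in.

```bash
python3 -c "
from cell import *; print(hand_in())"
```

```text
the job is handed in; nothing more can be done
None
```

I pushed the brown carton over with the closed fingertips near its top, and it fell flat onto the white card. I then pushed the drawer front, left of the pull, until it met the stop, backed away and handed in at about 21 s. No verdict is given, so what follows is my own last checks.

- **Carton:** after the fall, the fit to the top picture put it wholly inside the card. The tightest margin was about 4–5 mm, at the front right corner, and I did not trim it.
- **Jars in the drawer:** both the amber jar and the capped jar stood upright after the fall. I could not see inside the drawer once it was shut, so the carton and jars were not rechecked after that.
- **Drawer:** it stopped moving as the push rose to 26 N. Its front edge measures about 20–24 mm out from the cabinet face, against the 18 mm stated for shut, within a few millimetres of measuring error.
- **Counter things:** the magnifier, calliper and wet jar stayed within a few to about 17 mm of their first readings, which I take as detector scatter. The small jar and whelk were only measured at the end; they look undisturbed.

**What disagreed:**
- **Fingertip height:** the visible fingertips were about 32 mm higher than the reported tool position, so my first push passed over the box without touching it. I lowered the tool by that amount and pushed again.
- **Side camera fit:** the side-picture fit of the fallen box was poor, so its position rests on the top picture, backed by the side overlay.

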